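Close up the vial cabinet

TASK

Close up the small white vial cabinet on the bench: with the fingertips, push both open drawers fully home, in either order, and only then push the cabinet's door shut in front of them. Only push: do not pull a drawer further out or swing the door further back, do not lift anything, and leave the glassware, vials and sandglass round and on the cabinet standing where they are.

Things in the scene. Friction and masses are not known exactly. Their poses are not given: they have to be found in the camera images.
- cabinet: White vial cabinet, fixed to the bench, 150 deep (its x) x 210 wide (its y) x 105 mm tall. Origin: centre of its underside, on the bench. Its x axis points from front to back, so the drawers and door are on its -x side, facing the robot roughly; y points to its left as seen by the robot. Two drawers side by side, the door hinged at the left front edge.
- left_drawer (a joint): How far the left (+y) drawer is out, m: 0 fully home, starts 0.035 to 0.08, stop at 0.11. Slides along the cabinet's -x as it opens. Runs stiffly (about 1.5 N) and stays where left; no catch. The vials standing in it are fixed to it, lower than the cabinet's top.
- right_drawer (a joint): How far the right (-y) drawer is out, m: as the left drawer.
- left_front (a point): Centre of the left drawer's flat upright front face (grey, 96 mm wide, bench height 8 to 70 mm, with two ears up to 94 mm beside a 40 mm finger notch in the top); this point is 45 mm above the bench, on the outer surface, and moves with the drawer. With the drawer home it lies at cabinet x = -83 mm, y = +49.5 mm. The fronts cover the cabinet's front, so nothing blocks a finger there.
- right_front (a point): The same point on the right drawer; with the drawer home at cabinet x = -83 mm, y = -49.5 mm.
- door (a joint): Door angle, rad: 0 shut (flat across both drawer fronts, free edge to the cabinet's -y), grows as the free edge swings towards the robot; pi/2 points along the cabinet's -x. Starts 1.6 to 2.0, stop at 2.4. Stiff hinge (about 0.08 N m): stays where left, no catch.
- door_hinge (a point): Point on the door's vertical hinge axis, 52 mm above the bench, at cabinet x = -92 mm, y = +106 mm. The door is a plate 8 mm thick, from 6 to 98 mm above the bench, from 4 to 204 mm from the hinge axis; the axis lies in the middle of its thickness. It may be pushed anywhere on its outside; a steel knob 18 mm across stands 16 mm out from the outside, 186 mm from the hinge.
- door_outside (a point): Point on the door's outer surface, 135 mm from the hinge axis, 52 mm above the bench; moves with the door. The point's frame turns with the door: its -x axis points out of the outer face (towards the robot when shut, to the cabinet's left when open at pi/2), its y axis points from here to the hinge.
- vial_1: Loose standing capped vial, 20 mm across, 77 tall, in front of the cabinet to the right. Origin: centre of underside. Leave alone.
- vial_2: Loose standing capped vial, 20 mm across, 77 tall, at the right front of the cabinet. Origin: centre of underside. Leave alone.
- flask: Loose glass round flask, 55 across, 71 tall, to the right of the cabinet. Origin: centre of underside. Leave alone.
- sandglass: Loose sandglass, 34 across, 95 tall, standing on the cabinet's top at the back left. Origin: centre of underside. Leave alone.
- watch_dish: Loose shallow clear dish, 74 across, 12 tall, lying on the cabinet's top. Origin: centre of underside. Leave alone.
- small_dish: Loose small dish, 49 across, 21 tall, on the bench to the right. Origin: centre of underside. Leave alone.

How it is judged:
On the way:
1. both drawers are fully home while the door is still open (value of joint each of left_drawer, right_drawer below 0.005 m and value of joint door above 0.9 rad), for 0.2 s.
At the end, for the whole second after the job is handed in: Both drawers are within 5 mm of fully home, the door is within 0.05 rad of shut, and every loose thing stands upright within 20 mm of its start (value of joint each of left_drawer, right_drawer below 0.005 m and value of joint door below 0.05 rad and distance of each of vial_1, vial_2, flask, sandglass, watch_dish, small_dish from where it was at the start of the episode below 0.02 m and angle between each of vial_1, vial_2, flask, sandglass, watch_dish, small_dish's own z axis and vertical below 0.2 rad); the robot touches nothing.
It fails at once if the door is pushed below 0.9 rad while a drawer is more than 10 mm out (value of joint door below 0.9 rad and value of joint any of left_drawer, right_drawer above 0.01 m).
It fails at once if a drawer is pulled further out, beyond 95 mm (value of joint any of left_drawer, right_drawer above 0.095 m).
It fails at once if the door is swung further back, beyond 2.2 rad (value of joint door above 2.2 rad).
It fails at once if a loose vial, dish, flask or sandglass is lifted, tipped or shifted by 20 mm or more (distance of any of vial_1, vial_2, flask, sandglass, watch_dish, small_dish from where it was at the start of the episode above 0.02 m or angle between any of vial_1, vial_2, flask, sandglass, watch_dish, small_dish's own z axis and vertical above 0.2 rad).
It also fails if it takes over 64 s, if anything falls off the work surface, if the arm or the gripper's body presses on something with over 40 N, if the wrist force passes 120 N, or if a joint passes its speed limit or range.

ROBOT

A 6-joint arm with a two-finger parallel gripper is mounted at the origin on a cart in front of the work surface, level with it; the furniture and walls round the work are solid. World frame = base frame: x ahead of the robot, y to its left, z up, the work surface at z = 0. Lengths are in m, angles in rad, forces in N, time in s.
With the tool pointing down it reaches from about 0.325 to 0.85 m from the base axis. Payload 4.4 kg.
Tool frame: the origin (TCP) lies midway between the tips of the shut fingers; the grasp point (between the pads) lies 19 mm behind it; z points along the fingers, y is the line along which they close (so a half turn about z gives the same grasp; the last joint's range is limited). The gripper opens to 94 mm and grips with 3 to 60 N. Pads are 16 mm wide; open, the fingers measure 119 mm over their backs; the gripper's body (75 mm by 177 mm) begins 78 mm behind the grasp point.
Start: joints at [1.038, 0.207, 1.542, -0, 1.393, -0.15], TCP at [0.215, 0.533, 0.205] pointing down, gripper open.
Joint ranges: [-2.73, 2.73], [-0.86, 2.22], [0.23, 2.46], [-1.11, 4.25], [0.08, 2.63], [-2.82, 2.82]. Speed limits (rad/s): [2.79, 2.79, 3.14, 3.14, 3.14, 3.14].

INTERFACE

Orientations are given as a unit quaternion [w, x, y, z].
In Python, from cell import arm gives the robot as it stands.
- The arm moves only by the tool carry_out, never from a script. Its argument "increments" is a list that holds one entry, the list of rows, each a list of 4 numbers: the shift along the world's x, y, z in cm, then the turn about the world's z in degrees. In form: [[[dx, dy, dz, twist], ...]]. A call has 1 to 12 rows; each row is the pose to reach, as a shift and turn from the pose commanded when the call began; what a row does not reach only later rows make up. A row lasts 1/8 s, in which the tool goes at most 62.5 mm and 10.7 degrees, less where a joint would pass 70% of its speed; a pose out of reach is approached as far as the arm can. A call with a gripper value outside its range is refused whole. "claw" is the opening, from -1 (shut) to 1 (fully open), set as the call begins (left out, the last holds). The fingers move at their own pace and stop on an object; the grip force is fixed at half the most. Time passes only in rows, so rows that repeat a pose let the fingers close. It gives the time, the measured TCP pose, the force, the opening and the grip force at its end, in the units of the state.
- arm.get_state(): the state, without advancing time (a new reading comes with each control period).
- arm.snapshot(name): name is "scene" or "top" or "wrist"; returns a dict with "image" (420x560x3 uint8, red, green, blue), "range_z" (420x560 float32, m along the optical axis (not along the pixel's ray), 0 where there is no reading), "fx", "fy", "cx", "cy" (pixels), "cam_to_world" (4x4, takes a point from camera to world coordinates); the wrist camera has in their place "tool_from_camera" (4x4, takes a point from camera to tool coordinates, whose origin is the TCP and whose axes are the flange's). Camera axes: x right, y down, z forward; pixel columns grow to the right and rows downward; lengths in m; the calibration is good to about 2 mm. A picture is of the moment at which its call begins: read the wrist's pose just before it.
- arm.hand_in(): hands the job in; it is judged then, once.
The state is a dict: "time_s": time; "joints": joint angles; "qvel": joint speeds; "effort": joint torques, N m; "ee_pos": TCP position; "tcp_rot": TCP orientation; "force": force on the tool from outside, world axes, zero at the start; "ft_torque": the same for the moment, N m; "grip_width": opening from 0.0 (shut) to 1.0 (fully open); "gripper_force": force on a finger pad.
Only numpy, scipy, OpenCV 4.12 (cv2) and the standard library are available. Lean on these libraries where they do the work, as an engineer would, in place of code of your own. Each camera call takes 0.05 s, during which the arm holds its last target. There are 200 camera calls.

## Working session

There is one attempt and no reset: what is moved stays moved. The work goes in short steps, Python scripts to look and compute and a tool call to move; the robot and the scene stay as the last step left them, time stands still between calls to the robot, and variables do not carry over. Pictures are saved under pics/ and viewed, at most 10 in all, crops included, and the job is handed in when it is done.

Besides the shell and the picture viewer there is one more tool, called by a JSON object that holds its "method" and its "body". carry_out: Moves the arm, as the interface text tells. Its arguments: {"type":"object","properties":{"increments":{"type":"array"},"claw":{"type":"number"}},"required":["increments"]}

```bash
mkdir -p pics; cat > h.py <<'E'
from cell import arm
import numpy as np, cv2
def snap(n,f=None):
    s=arm.snapshot(n)
    if f: cv2.imwrite('pics/'+f,cv2.cvtColor(s['image'],cv2.COLOR_RGB2BGR))
    return s
def cloud(s):
    z=s['range_z'];v,u=np.mgrid[:z.shape[0],:z.shape[1]]
    p=np.stack([(u-s['cx'])/s['fx']*z,(v-s['cy'])/s['fy']*z,z,np.ones_like(z)],-1)
    w=(p@np.array(s['cam_to_world']).T)[...,:3]; w[z==0]=np.nan
    return w
E
python3 - <<'E'
from h import *
for n in('top','scene'):
    s=snap(n,n+'1.png'); np.savez(n+'1.npz',w=cloud(s),im=s['image']); print(np.round(s['cam_to_world'],3),s['fx'])
print(arm.get_state())
E
```

```text
[[ 0.024 -0.997  0.076  0.496]
 [-1.    -0.025 -0.011 -0.074]
 [ 0.013 -0.075 -0.997  1.333]
 [ 0.     0.     0.     1.   ]] 448.96263573300484
[[ 0.568 -0.592  0.572 -0.008]
 [-0.823 -0.406  0.397 -0.476]
 [-0.003 -0.696 -0.718  0.86 ]
 [ 0.     0.     0.     1.   ]] 394.91043343589695
{'time_s': 0.1, 'joints': array([ 1.03751827e+00,  2.07308785e-01,  1.54280697e+00, -3.89876300e-05,
        1.39349287e+00, -1.50509625e-01]), 'qvel': array([ 0.00079981, -0.00180371, -0.00395914,  0.00022575,  0.00138947,
        0.00057104]), 'effort': array([-2.79063679e-04, -3.71867323e+01, -2.82294166e+01,  7.00002839e-02,
        3.11620336e-02, -2.55486248e-05]), 'ee_pos': array([0.21441031, 0.53274424, 0.20442364]), 'tcp_rot': array([-3.19874796e-04,  1.90214531e-01,  9.81742031e-01, -9.56076554e-04]), 'force': array([ 0.33589252, -0.24898347,  0.42948703]), 'ft_torque': array([-0.00638652,  0.0626082 ,  0.04548041]), 'gripper_force': 0.0, 'grip_width': 0.9993933802070496}
```

View pics/top1.png

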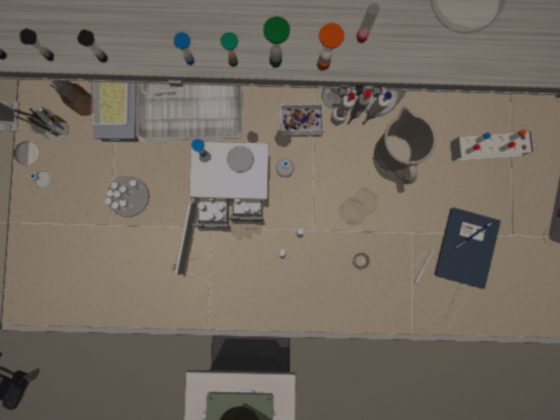

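View pics/scene1.png

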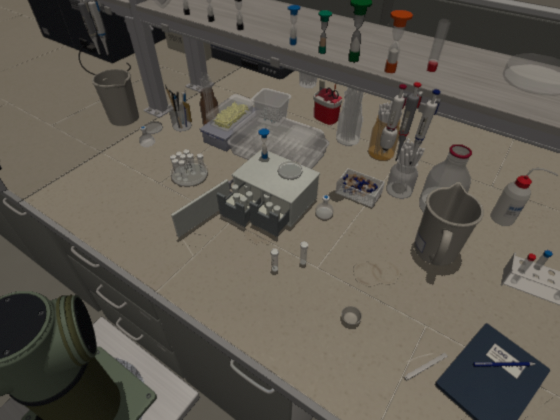

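The top view shows the cabinet top at about (190–268, 142–198). The door runs from (192, 200) to (178, 272), and the drawer fronts are at rows ~228 (left) and ~221 (right). The loose vials are at (282, 253) and (300, 232).

```bash
python3 - <<'E'
from h import *
d=np.load('top1.npz');w=d['w'];im=d['im']
def reg(u0,u1,v0,v1,z0,z1):
    r=w[v0:v1,u0:u1].reshape(-1,3); return r[(r[:,2]>z0)&(r[:,2]<z1)]
c=reg(180,280,135,205,.098,.11)
rect=cv2.minAreaRect((c[:,:2]*1000).astype(np.float32)); print('cab',rect,np.median(c[:,2]))
print(np.round(cv2.boxPoints(rect)))
# door top edge
D=reg(165,200,200,280,.08,.105); print('door n',len(D))
l=cv2.fitLine((D[:,:2]*1000).astype(np.float32),cv2.DIST_HUBER,0,.01,.01).ravel(); print(l)
t=(D[:,:2]*1000-l[2:])@l[:2]; print(l[2:]+t.min()*l[:2],l[2:]+t.max()*l[:2])
for n,(u0,u1) in dict(L=(197,230),R=(232,265)).items():
    r=reg(u0,u1,200,235,.06,.1); print(n,len(r),np.round(np.percentile(r,[0,2,10,50,98],axis=0)*1000))
for n,(u,v) in dict(v1=(282,253),v2=(300,232),fl=(286,167),dish=(361,261)).items():
    print(n,np.round(np.nanmedian(w[v-3:v+4,u-3:u+4].reshape(-1,3),0)*1000), np.round(w[v,u]*1000))
d=np.load('scene1.npz');W=d['w'].reshape(-1,3)
m=(W[:,0]>.3)&(W[:,0]<.75)&(W[:,1]>-.3)&(W[:,1]<.3)&(W[:,2]>.04)&(W[:,2]<.3);W=W[m]*1000
img=np.zeros((600,800),np.uint8)  # top map from both, 1.5px/mm? 
import itertools
A=np.zeros((600,800,3),np.uint8)
for P,ch in((W,2),(w.reshape(-1,3)*1000,1)):
    P=P[(P[:,2]>40)&(P[:,2]<130)]
    u=(400-(P[:,1]-20)*1.5).astype(int);v=(600-(P[:,0]-300)*1.5).astype(int)
    k=(u>=0)&(u<800)&(v>=0)&(v<600);A[v[k],u[k],ch]=np.clip(P[k,2]*2,0,255)
cv2.imwrite('pics/map.png',A)
E
```

```text
cab ((716.36962890625, 44.480613708496094), (173.54945373535156, 215.47268676757812), 1.465938925743103) 0.10484724460717298
[[627. 150.]
 [632. -65.]
 [806. -61.]
 [800. 154.]]
door n 331
[ 9.8718297e-01 -1.5959236e-01  5.3533264e+02  1.6237848e+02]
[433.665255  178.8144778] [639.2459039  145.57940202]
L 286 [[568.  39.  60.]
 [568.  45.  64.]
 [570.  58.  70.]
 [597.  86.  88.]
 [633. 126.  96.]]
R 205 [[591. -53.  60.]
 [591. -50.  64.]
 [592. -40.  68.]
 [599. -13.  88.]
 [643.  28.  97.]]
v1 [ 499. -111.   76.] [ 499. -111.   72.]
v2 [ 559. -160.   74.] [ 558. -159.   80.]
fl [ 746. -117.   42.] [ 743. -117.   69.]
dish [ 481. -347.    3.] [ 481. -347.    4.]
```

View pics/map.png

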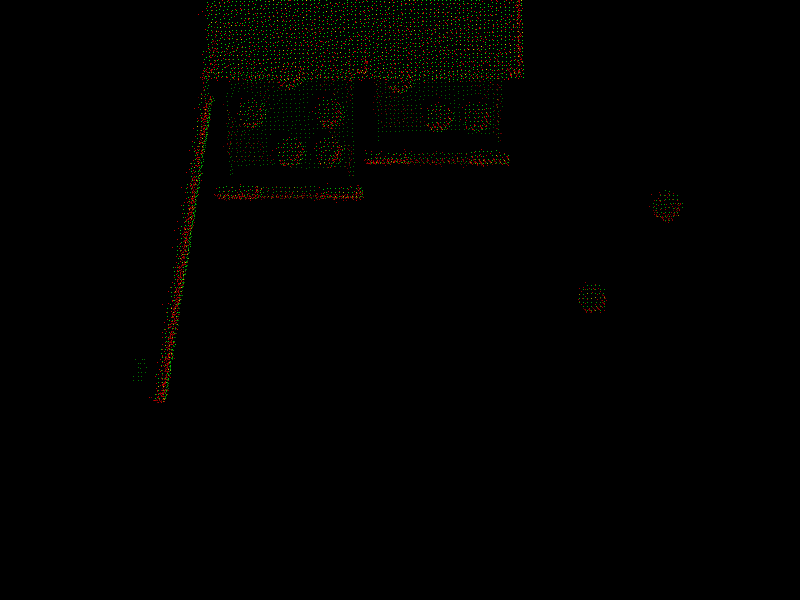

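{"method": "carry_out", "body": {"increments": [[[2, -3, 0, 2], [5, -8, 0, 5], [8, -13, 0, 8], [11, -17, 0, 10], [14, -22, 0, 12], [17, -27, 0, 14], [20, -31, 0, 16], [23, -36, 0, 18], [26, -41, 0, 20], [28, -44, 0, 22], [28, -44, 0, 22], [28, -44, 0, 22]]], "claw": -1}}

```text
time_s: 1.6
ee_pos: [0.494, 0.094, 0.2049]
tcp_rot: [-0.001, -0.0, 1.0, 0.0]
force: [0.2, 0.5, 0.5]
grip_width: 0.004
gripper_force: 0.0
```

```bash
python3 - <<'E'
from h import *
w=np.concatenate([np.load(n+'1.npz')['w'].reshape(-1,3) for n in('scene','top')])*1000
ws=np.load('scene1.npz')['w'].reshape(-1,3)*1000; wt=np.load('top1.npz')['w'].reshape(-1,3)*1000
for n,P in(('scene',ws),('top',wt)):
  for nm,y0,y1,x0,x1 in(('L',46,140,560,585),('R',-52,40,583,605)):
    q=P[(P[:,0]>x0)&(P[:,0]<x1)&(P[:,1]>y0)&(P[:,1]<y1)&(P[:,2]>12)&(P[:,2]<100)]
    f=q[q[:,2]<80] if n=='scene' else q
    l=cv2.fitLine(f[:,:2].astype(np.float32),cv2.DIST_HUBER,0,.01,.01).ravel()
    print(n,nm,len(f),'yaw',np.degrees(np.arctan(-l[0]/l[1])),'pt',l[2:],'y',f[:,1].min(),f[:,1].max())
  q=P[(P[:,2]>100)&(P[:,2]<110)&(P[:,1]>-58)&(P[:,1]<140)&(P[:,0]>630)&(P[:,0]<720)]
  b=np.floor(q[:,1]/10); e=np.array([[10*k+5,q[b==k,0].min()] for k in np.unique(b) if (b==k).sum()>5])
  p=np.polyfit(e[:,1]*0+e[:,0],e[:,1],1); print('front edge x at y=43',np.polyval(p,43),'yaw',-np.degrees(p[0]))
  q=P[(P[:,2]>101)&(P[:,2]<109)&(P[:,0]>655)&(P[:,0]<790)&(P[:,1]<200)&(P[:,1]>-100)]; print('y edges',np.percentile(q[:,1],[.3,99.7]))
s=arm.get_state();print(s['ee_pos'],s['tcp_rot'],s['force'],s['grip_width'],s['joints'])
E
```

```text
scene L 410 yaw 0.31239668 pt [569.0577   90.97038] y 46.01723222327359 138.9610413929837
scene R 433 yaw 0.071926214 pt [592.16956   -8.110575] y -51.998548549651524 39.93069382428516
front edge x at y=43 646.5076221777202 yaw -0.21405035566061578
y edges [-61.75356721 150.89180304]
top L 158 yaw -0.027427534 pt [571.50244  94.58099] y 46.348248211501186 139.79253533758308
top R 148 yaw 0.5579487 pt [592.83276    -3.0651534] y -51.93199094039035 39.75212286761301
front edge x at y=43 647.5785426776796 yaw 0.16004504141265025
y edges [-62.5586664  149.27543452]
[0.49395631 0.09396529 0.20490883] [-7.88630904e-04 -4.39572480e-04  9.99999542e-01  3.18005273e-04] [0.17111325 0.53264647 0.48408122] 0.004445891182890061 [ 1.52428489e-02  5.37458935e-02  1.71454653e+00  6.72148437e-04
  1.37486794e+00 -1.55656399e+00]
```

{"method": "carry_out", "body": {"increments": [[[0, 0, -5, 0], [0, 0, -10, 0], [0, 0, -14, 0], [0, 0, -16.5, 0], [3, 0, -16.5, 0], [5, 0, -16.5, 0], [7, 0, -16.5, 0], [9, 0, -16.5, 0], [10.5, 0, -16.5, 0], [11.5, 0, -16.5, 0], [12, 0, -16.5, 0], [12, 0, -16.5, 0]]]}}

```text
time_s: 3.1
ee_pos: [0.6148, 0.0938, 0.0404]
tcp_rot: [0.0, -0.001, 1.0, -0.0]
force: [0.1, 0.0, 0.3]
grip_width: 0.004
gripper_force: 0.0
```

{"method": "carry_out", "body": {"increments": [[[0.4, 0, 0, 0], [0.8, 0, 0, 0], [1.1, 0, 0, 0], [1.3, 0, 0, 0], [1.5, 0, 0, 0]]]}}

```text
time_s: 3.72
ee_pos: [0.6298, 0.0933, 0.0403]
tcp_rot: [-0.0, -0.001, 1.0, 0.0]
force: [-2.4, -0.4, 0.8]
grip_width: 0.005
gripper_force: 0.8
```

{"method": "carry_out", "body": {"increments": [[[0.2, 0, 0, 0], [0.3, 0, 0, 0], [0.4, 0, 0, 0]]]}}

```text
time_s: 4.1
ee_pos: [0.6338, 0.0933, 0.0404]
tcp_rot: [-0.0, -0.001, 1.0, -0.0]
force: [-1.2, -0.4, 1.2]
grip_width: 0.007
gripper_force: 0.8
```

```bash
python3 - <<'E'
from h import *
s=snap('scene','scene2.png');w=cloud(s).reshape(-1,3)*1000
for y0,y1 in((50,70),(115,135),(50,140)):
    q=w[(w[:,1]>y0)&(w[:,1]<y1)&(w[:,2]>15)&(w[:,2]<65)&(w[:,0]>560)&(w[:,0]<660)]
    print(len(q),np.percentile(q[:,0],[5,25,50,75,95]))
E
```

```text
36 [641.4370592  642.71246386 643.22254831 644.11921386 645.69355786]
33 [641.04877634 642.60985634 643.37642452 644.23198236 645.42160781]
174 [624.12154124 637.73079665 642.77742386 643.7848849  645.0291091 ]
```

{"method": "carry_out", "body": {"increments": [[[0.2, 0, 0, 0], [0.4, 0, 0, 0], [0.4, 0, 0, 0]]]}}

```text
time_s: 4.53
ee_pos: [0.634, 0.0933, 0.0404]
tcp_rot: [-0.004, -0.001, 1.0, -0.0]
force: [-10.3, 0.5, 8.3]
grip_width: 0.003
gripper_force: 5.7
```

{"method": "carry_out", "body": {"increments": [[[-1, 0, 0, 0], [-4, 0, 0, 0], [-8, 0, 0, 0], [-8, -5, 0, 0], [-8, -10, 0, 0], [-7, -10, 0, 0], [-5, -10, 0, 0], [-3.5, -10, 0, 0], [-2, -10, 0, 0], [-1, -10, 0, 0], [-0.6, -10, 0, 0], [-0.4, -10, 0, 0]]]}}

```text
time_s: 6.02
ee_pos: [0.6338, -0.0061, 0.0404]
tcp_rot: [-0.0, -0.001, 1.0, 0.0]
force: [-2.1, 0.7, 1.7]
grip_width: 0.007
gripper_force: 0.8
```

{"method": "carry_out", "body": {"increments": [[[0.2, 0, 0, 0], [0.4, 0, 0, 0], [0.4, 0, 0, 0]]]}}

```text
time_s: 6.4
ee_pos: [0.6341, -0.0061, 0.0404]
tcp_rot: [-0.004, -0.001, 1.0, 0.0]
force: [-9.4, 1.1, 7.9]
grip_width: 0.005
gripper_force: 5.0
```

{"method": "carry_out", "body": {"increments": [[[-1, 0, 0, 0], [-4, 0, 0, 0], [-8, 0, 0, 0], [-10, 0, 5, 0], [-13.8, 0, 10, 0], [-13.8, 2, 14, 0], [-13.8, 7, 14, 0], [-13.8, 12, 14, 0], [-13.8, 17, 14, 0], [-13.8, 21, 14, 0], [-13.8, 23, 14, 0], [-13.8, 23, 14, 0]]]}}

```text
time_s: 7.9
ee_pos: [0.4999, 0.2239, 0.1804]
tcp_rot: [0.0, -0.002, 1.0, -0.0]
force: [-0.2, 0.0, -0.0]
grip_width: 0.006
gripper_force: 0.0
```

```bash
python3 - <<'E'
from h import *
s=snap('scene','scene3.png');w=cloud(s).reshape(-1,3)*1000
for y0,y1 in((52,72),(115,135),(-45,-25),(15,35)):
    q=w[(w[:,1]>y0)&(w[:,1]<y1)&(w[:,2]>15)&(w[:,2]<65)&(w[:,0]>560)&(w[:,0]<660)]
    print(len(q),np.percentile(q[:,0],[5,50,95]) if len(q) else '')
s=snap('top');w=cloud(s).reshape(-1,3)*1000
q=w[(w[:,0]>420)&(w[:,0]<580)&(w[:,1]>185)&(w[:,1]<330)&(w[:,2]>15)&(w[:,2]<130)];print('obstacles',len(q),q[:5])
H=np.array([.633,.149]);r=.13
for t in (1.73,1.6,1.5,1.4,1.3,1.2,1.1,1,.9,.8,.7,.6,.5,.4,.3,.2,.1,0):
    hx=min(8/max(abs(np.cos(t)),1e-3),99); off=8*abs(np.cos(t))+12.5*abs(np.sin(t))
    print(t,np.round((H+r*np.array([-np.sin(t),-np.cos(t)])+(.004+.001*off)*np.array([-np.cos(t),np.sin(t)]))*1000))
E
```

```text
60 [641.37737718 644.04176336 646.09845154]
55 [641.68206715 643.85455956 645.39989841]
71 [642.12475675 644.06890431 645.70575708]
65 [641.79728877 644.23172339 645.61169787]
obstacles 16 [[457.33899117 195.82101877  55.58585559]
 [457.45614316 192.66217784  57.22930222]
 [457.4868547  190.10122296  56.01551684]
 [454.69871499 194.61364703  60.75539907]
 [454.76606543 191.80835825  60.76377441]]
1.73 [507. 187.]
1.6 [504. 170.]
1.5 [502. 157.]
1.4 [502. 144.]
1.3 [503. 132.]
1.2 [505. 119.]
1.1 [509. 107.]
1 [513.  95.]
0.9 [520.  83.]
0.8 [527.  72.]
0.7 [535.  61.]
0.6 [545.  52.]
0.5 [556.  43.]
0.4 [567.  36.]
0.3 [580.  29.]
0.2 [593.  24.]
0.1 [607.  21.]
0 [621.  19.]
```

View pics/scene3.png

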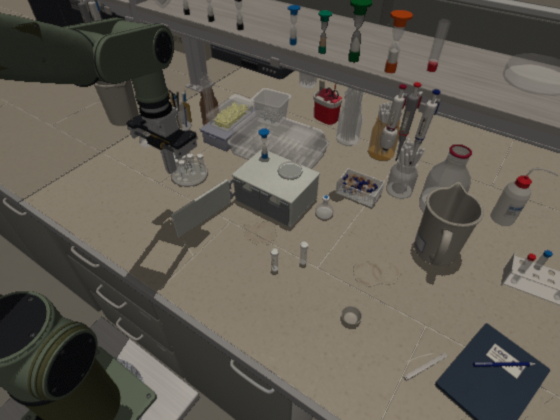

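The picture shows both drawers flush with the cabinet, the door at about (175–230, 190–235) still open, and the hand raised behind it at about (165, 150). Next I lower it and sweep the door round.

{"method": "carry_out", "body": {"increments": [[[0, 0, -5, 0], [0, 0, -10, 0], [0, 0, -13.5, 0], [0.2, -2, -13.5, 0], [0.4, -3.7, -13.5, 0], [0.3, -5.4, -13.5, 0], [0.2, -6.7, -13.5, 0], [0.2, -8, -13.5, 0], [0.3, -9.2, -13.5, 0], [0.5, -10.5, -13.5, 0], [0.9, -11.7, -13.5, 0], [1.3, -12.9, -13.5, 0]]]}}

```text
time_s: 9.5
ee_pos: [0.513, 0.0937, 0.0453]
tcp_rot: [-0.0, -0.001, 1.0, 0.0]
force: [0.2, 0.8, 0.0]
grip_width: 0.007
gripper_force: 0.4
```

{"method": "carry_out", "body": {"increments": [[[0.7, -1.2, 0, 0], [1.4, -2.3, 0, 0], [2.2, -3.4, 0, 0], [3.2, -4.3, 0, 0], [4.3, -5.2, 0, 0], [5.4, -5.9, 0, 0], [6.7, -6.6, 0, 0], [8, -7.1, 0, 0], [9, -7.4, 0, 0], [9.8, -7.5, 0, 0], [10.3, -7.6, 0, 0]]]}}

```text
time_s: 10.88
ee_pos: [0.6162, 0.0185, 0.0454]
tcp_rot: [-0.0, -0.001, 1.0, 0.0]
force: [-0.6, 0.7, 0.9]
grip_width: 0.007
gripper_force: 0.3
```

{"method": "carry_out", "body": {"increments": [[[0.3, 0, 0, 0], [0.5, 0, 0, 0], [0.7, 0, 0, 0], [0.8, 0, 0, 0]]]}}

```text
time_s: 11.38
ee_pos: [0.621, 0.0184, 0.0454]
tcp_rot: [-0.003, -0.001, 1.0, -0.0]
force: [-8.9, -0.5, 7.2]
grip_width: 0.002
gripper_force: 4.7
```

Stopped firmly at x = 0.621, the predicted shut position. I'll retreat and check.

{"method": "carry_out", "body": {"increments": [[[-1, 0, 0, 0], [-4, 0, 0, 0], [-9, 0, 0, 0], [-12, 0, 4, 0], [-14, 0, 9, 0], [-16, 0, 14, 0], [-18, 4, 16, 0], [-18, 9, 16, 0], [-18, 14, 16, 0], [-18, 19, 16, 0], [-18, 22, 16, 0], [-18, 22, 16, 0]]]}}

```text
time_s: 12.88
ee_pos: [0.4434, 0.2401, 0.2055]
tcp_rot: [0.0, -0.002, 1.0, 0.0]
force: [0.1, -0.0, -0.1]
grip_width: -0.0
gripper_force: 0.0
```

```bash
python3 - <<'E'
from h import *
s=snap('scene','scene4.png');w=cloud(s).reshape(-1,3)*1000
for y0,y1 in((-52,-42),(-20,20),(50,72),(115,135)):
    q=w[(w[:,1]>y0)&(w[:,1]<y1)&(w[:,2]>15)&(w[:,2]<85)&(w[:,0]>560)&(w[:,0]<660)]
    print(len(q),np.percentile(q[:,0],[5,50,95]) if len(q) else '')
s=snap('top');w=cloud(s)
for n,(u,v) in dict(v1=(282,253),v2=(300,232),dish=(361,261)).items(): print(n,np.round(w[v,u]*1000))
print(arm.get_state()['force'])
E
```

```text
102 [629.49126096 632.565694   650.80347915]
174 [628.54942729 630.13195929 631.95465749]
99 [628.0284483  630.17585805 632.507322  ]
83 [627.8431076  629.88122413 631.7135472 ]
v1 [ 499. -111.   77.]
v2 [ 558. -159.   80.]
dish [ 481. -347.    1.]
[-1.28257428 -0.83121904 -1.85152441]
```

View pics/scene4.png

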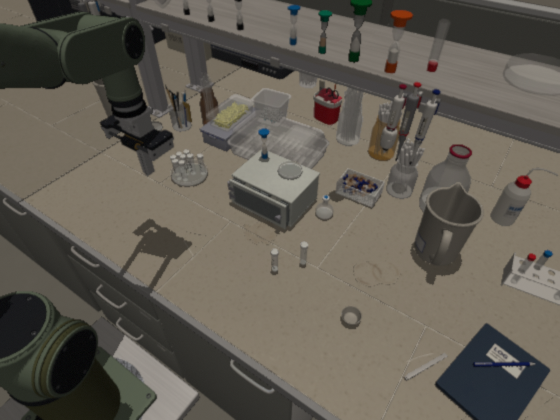

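The door is flat and shut across the cabinet front at about (232–285, 180–222). The vials, flask, dishes and sandglass are where they started, and the hand is clear.

```bash
python3 -c "
from cell import arm
print(arm.hand_in())"
```

```text
the job is handed in; nothing more can be done
None
```

I pushed both drawers fully home, then pushed the door shut, and handed the job in at about 13 s; the last pictures show the door flat across the front and the loose items in place, but the hand-in gave no verdict.

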